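# Set the coarse flow ring to its stop and bolt it

### The arm

A 7-joint arm with a two-finger parallel gripper is mounted at the origin on the work surface. World frame = base frame: x ahead of the robot, y to its left, z up, the work surface at z = 0. Lengths are in mm, angles in rad, forces in N, time in s.
With the tool pointing down it reaches from about 425 to 875 mm from the base axis. Payload 8.4 kg.
Tool frame: the origin (TCP) lies midway between the tips of the shut fingers; the grasp point (between the pads) lies 19 mm behind it; z points along the fingers, y is the line along which they close (so a half turn about z gives the same grasp; the last joint's range is limited). The gripper opens to 87 mm and grips with 3 to 60 N. Pads are 19 mm wide; open, the fingers measure 117 mm over their backs; the gripper's body (75 mm by 190 mm) begins 51 mm behind the grasp point.
Start: joints at [-1.308, 0.333, 0.04, 1.465, -0.013, 1.343, -0.059], TCP at [230.072, 607.89, 222.546] pointing down, gripper open.
Joint ranges: [-2.58, 2.58], [-0.38, 2.09], [-1.3, 1.39], [0.25, 2.4], [-1.5, 4.64], [0.08, 2.09], [-2.65, 2.65]. Speed limits (rad/s): [2.22, 2.22, 2.79, 2.79, 3.14, 3.14, 3.14].

### API

Orientations are given as a unit quaternion [x, y, z, w].
In Python, from rig import readout, eyes, bot gives the robot as it stands.
- The arm moves only by the tool jog_arm, never from a script. Its arguments are lists of equal length, an entry for each row: "xyz": the shift along the tool's x, y, z in units of 30 mm (1.0 is 30 mm), a list of three; "dr": the turn, a rotation vector about the tool's x, y, z in units of 5 degrees (1.0 is 5 degrees), a list of three. A call has exactly 5 rows; each row is the pose to reach, as a shift and turn from the pose commanded when the call began, along the tool's axes at that moment; what a row does not reach only later rows make up. A row lasts 1/12 s, in which the tool goes at most 41.7 mm and 7.16 degrees, less where a joint would pass 70% of its speed; a pose out of reach is approached as far as the arm can. A call with a gripper value outside its range is refused whole. "grip" is the opening, from 0 (shut) to 1 (fully open), set as the call begins (left out, the last holds). The fingers move at their own pace and stop on an object; the grip force is fixed at half the most. Time passes only in rows, so rows that repeat a pose let the fingers close, or fill a call up. It gives the time, the measured TCP pose, the force, the opening and the grip force at its end, in the units of the state.
- readout.state(): the state, without advancing time (a new reading comes with each control period).
- eyes.camera(name): name is "scene" or "top" or "wrist"; returns the picture (480x640x3 uint8, red, green, blue); there is no depth.
- eyes.calibration(name): a dict with "camera_matrix" (3x3 intrinsics, pixels), "camera_from_world" (4x4, takes a point from world to camera coordinates). Camera axes: x right, y up, looking along -z (the intrinsics and any distortion apply to the point x, -y, -z); pixel columns grow to the right and rows downward; lengths in mm; the calibration is good to about 2 mm. A picture is of the moment at which its call begins: read the wrist's pose just before it. calibration takes no time and is no camera call; for the wrist camera it gives the pose at the moment of the call.
- bot.job_done(): hands the job in; it is judged then, once.
The state is a dict: "time": time; "qpos": joint angles; "joint_vel": joint speeds; "effort": joint torques, N m; "ee_pos": TCP position; "ee_rot": TCP orientation; "ft_force": force on the tool from outside, world axes, zero at the start; "ft_torque": the same for the moment, N m; "gripper_width": finger opening in mm; "grip_force": force on a finger pad.
Only numpy, scipy, OpenCV 4.12 (cv2) and the standard library are available. Lean on these libraries where they do the work, as an engineer would, in place of code of your own. Each camera call takes 0.05 s, during which the arm holds its last target. There are 200 camera calls.

### The job

On the white gas control unit, turn only the black outer ring clockwise (seen from above) until its orange lug is pressed lightly but firmly against the sprung steel stop (about 5 to 10 N) and held there for a moment, never forced, while the small silver fine knob in its middle keeps its setting. Then let go of the ring and slide the red-tabbed bolt fully in towards the ring, so that the lug is locked between stop and bolt. Leave everything else on the bench as it is.

Things in the scene. Friction and masses are not known exactly. Their poses are not given: they have to be found in the camera images.
- unit: white bench-top gas control unit, fixed, 240 x 340 mm, flat grey panel on top 70 mm above its origin (centre of its underside). The control axis stands upright at (-20, 0) mm in its frame. A pressure gauge (62 mm wide, 15 mm high) lies on the panel at (-20, -118) mm
- coarse_ring: black ribbed outer ring, turns on the upright control axis with 0.12 N m of friction and stays where left. Origin on the axis at panel height, z up, x axis out along its orange lug. Turned clockwise from above its yaw falls; 0.6 to 1.6 rad to the stop. Round grip 52 mm in diameter from 11 to 40 mm above the panel, a 58 mm flange below it
- ring_centre (a point): on the control axis, half-way up the ring's round grip, 26 mm above the panel
- lug (a point): middle of the orange lug on the ring, 42 mm from the axis, 7 mm above the panel; the lug is 10 mm wide, 8 mm high (3 to 11 mm above the panel) and reaches 48 mm from the axis. The stop is a round steel plunger tip, sprung at 8 N per mm; 3 N on it is firm enough, over 15 N is forcing: 0.13 and 0.63 N m about the axis beyond the ring's friction
- fine_knob: silver inner knob, 36 mm in diameter, on the same axis above the ring, from 42 to 57 mm above the panel; turns very easily on its own and must keep its setting. Origin on the axis at panel height, x axis along its red mark
- fine_mark (a point): outer end of the red mark on top of the fine knob, 16 mm from the axis
- gate: stop and bolt gate on the panel, at another angle round the ring each time. Origin on the control axis at panel height, z up, x axis out through the lug's home place. The stop is on its -y side: the lug comes from +y and meets it when the lug's yaw equals the gate's or up to 0.2 rad past that, for the stop screw is set differently each time and its setting is not measured
- bolt_tab (a point): middle of the red upright tab of the bolt: 14 mm wide (gate y), 12 mm along gate x, 10 to 34 mm above the panel, this point 22 mm above it. At gate x = 80, y = 10.5 mm when out; slides 16 mm towards the axis (to x = 64 mm) with 2 N of friction to its end stop, passing behind the lug, which it hits if the lug is over 1.5 mm short of home. Guides 8 mm high beside it
- fitting_center (a point): loose brass fitting, 18 mm wide and 28 mm high, standing on the unit's panel: leave alone; the point is its centre
- amber_bottle: amber bottle with orange cap, 80 mm wide, 190 mm high: leave alone; origin at its underside
- septa_jar: small jar with blue cap, 52 mm wide, 60 mm high: leave alone; origin at its underside
- wrench: steel wrench lying on the bench: leave alone
- mouse: black computer mouse, 62 mm wide, 34 mm high: leave alone

How it is judged (in metres and radians):
On the way, in this order (a step that is already met when the one before it is completed fails the run):
1. the lug is pressed on the stop with at least 3 N for 0.2 s, with the bolt still out (contact force between coarse_ring and gate above 3 N and y of lug in the frame of gate below 0.002 m and x of bolt_tab in the frame of gate above 0.076 m), for 0.2 s.
2. the bolt is fully in (within 2 mm) behind the lug (x of bolt_tab in the frame of gate below 0.066 m and y of lug in the frame of gate below 0.003 m), for 0.2 s.
At the end, for the whole second after the job is handed in: the bolt is within 2 mm of fully in, the lug lies between the stop and the bolt (3 mm before to 13 mm past the gate's x axis), the ring is at rest and the fine knob's mark is within 2.5 mm of where it was (all of step 2 and y of lug in the frame of gate above -0.013 m and distance of fine_mark from where it was at the start of the episode below 0.0025 m and angular speed of coarse_ring below 0.05 rad/s); the robot touches nothing.
It fails at once if the fine knob's mark is moved by more than 2.5 mm (about 9 degrees) (distance of fine_mark from where it was at the start of the episode above 0.0025 m).
It fails at once if the lug is forced on the stop or the bolt with more than 15 N (contact force between coarse_ring and gate above 15 N).
It fails at once if a bystander is moved by more than 15 mm (distance of any of fitting_center, amber_bottle, septa_jar, wrench, mouse from where it was at the start of the episode above 0.015 m).
It also fails if it takes over 64 s, if anything falls off the work surface, if the arm or the gripper's body presses on something with over 40 N, if the wrist force passes 120 N, or if a joint passes its speed limit or range.

## Working session

There is one attempt and no reset: what is moved stays moved. The work goes in short steps, Python scripts to look and compute and a tool call to move; the robot and the scene stay as the last step left them, time stands still between calls to the robot, and variables do not carry over. Pictures are saved under pics/ and viewed, at most 10 in all, crops included, and the job is handed in when it is done.

Besides the shell and the picture viewer there is one more tool, called after "Emit:" as name(argument=value, ...), one argument or row to a line, values as JSON. jog_arm: Moves the arm, as the interface text tells. Its arguments: {"type":"object","properties":{"xyz":{"type":"array"},"dr":{"type":"array"},"grip":{"type":"number"}},"required":["xyz","dr"]}

```bash
mkdir -p pics; ls; python3 - <<'E'
from rig import readout, eyes, bot
import cv2,numpy as np
print(readout.state())
for n in ("scene","top"):
    cv2.imwrite(f"pics/{n}0.png",eyes.camera(n)[:,:,::-1]); c=eyes.calibration(n); print(n,c)
E
```

```text
pics
{'time': 0.0, 'qpos': array([-1.30820115,  0.33387865,  0.03987021,  1.46627253, -0.01335566,
        1.34332056, -0.05850056]), 'joint_vel': array([ 0.0001218 ,  0.00010783, -0.00079858, -0.00160037, -0.00029628,
        0.00021189, -0.00042004]), 'effort': array([ 1.14252714e-05, -6.56370521e+01,  1.33447520e+00, -4.03798592e+01,
       -5.99409174e-02,  4.46455227e-02,  1.23057566e-04]), 'ee_pos': array([229.94214336, 607.45915374, 221.67948523]), 'ee_rot': array([ 1.79914682e-01,  9.83681888e-01, -8.03948658e-04, -7.06533843e-05]), 'ft_force': array([-0.03253669, -0.45832928, -0.32170687]), 'ft_torque': array([-0.01823882, -0.01174435, -0.00110659]), 'grip_force': 0.0, 'gripper_width': 86.90671835995855}
scene {'camera_matrix': array([[523.96969671,   0.        , 324.0409329 ],
       [  0.        , 523.96969671, 228.18007148],
       [  0.        ,   0.        ,   1.        ]]), 'camera_from_world': array([[-4.64188204e-01,  8.85690496e-01,  9.03636014e-03,
         2.34634608e+02],
       [-7.48954565e-01, -3.97930875e-01,  5.29828347e-01,
         3.68386595e+02],
       [ 4.72859779e-01,  2.39172246e-01,  8.48056759e-01,
        -1.59305670e+03],
       [ 0.00000000e+00,  0.00000000e+00,  0.00000000e+00,
         1.00000000e+00]])}
top {'camera_matrix': array([[478.55043592,   0.        , 319.85517765],
       [  0.        , 478.55043592, 245.74011513],
       [  0.        ,   0.        ,   1.        ]]), 'camera_from_world': array([[ 8.36530482e-03, -9.99949719e-01, -5.52993765e-03,
         5.82985618e+00],
       [ 9.97930819e-01,  7.99559998e-03,  6.37977409e-02,
        -5.87326247e+02],
       [-6.37503179e-02, -6.05218275e-03,  9.97947528e-01,
        -1.31981707e+03],
       [ 0.00000000e+00,  0.00000000e+00,  0.00000000e+00,
         1.00000000e+00]])}
```

View pics/top0.png

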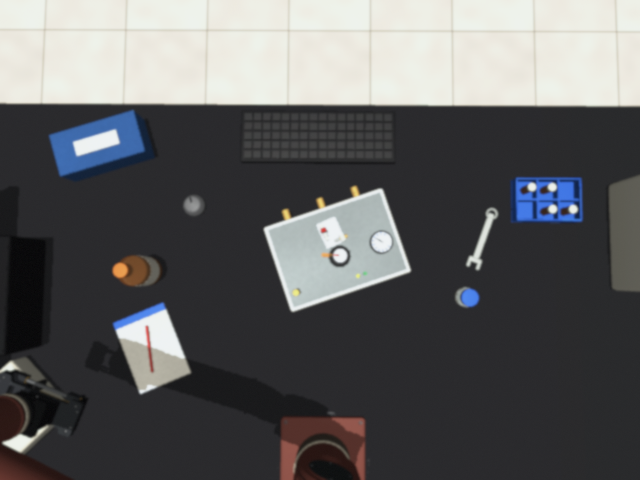

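The top picture shows the unit near (337,250), with the ring at (340,256), the gate at about (328,235) and the fitting at (296,293). I'll enlarge both views next.

```bash
cat > h.py <<'E'
import numpy as np,cv2
from rig import readout,eyes,bot
def ray(c,uv):
    K=c["camera_matrix"];T=c["camera_from_world"];R=T[:3,:3];o=-R.T@T[:3,3]
    d=np.linalg.inv(K)@[uv[0],uv[1],1];return o,R.T@(d*[1,-1,-1])
def atz(c,uv,z):
    o,d=ray(c,uv);return o+d*(z-o[2])/d[2]
def proj(c,p):
    T=c["camera_from_world"];q=(T[:3,:3]@np.asarray(p,float)+T[:3,3])*[1,-1,-1];q=c["camera_matrix"]@q;return q[:2]/q[2]
E
python3 - <<'E'
from h import *
c=eyes.calibration("top"); s=eyes.calibration("scene")
p=atz(c,(340,256),110);print(p,proj(s,p), atz(c,(328,235),85),atz(c,(296,293),85))
a=cv2.imread("pics/top0.png")[180:320,255:420]
b=cv2.imread("pics/scene0.png");u,v=proj(s,p).astype(int)
b=b[max(0,v-70):v+70,max(0,u-80):u+85]
f=lambda i:cv2.resize(i,None,fx=4,fy=4,interpolation=cv2.INTER_CUBIC)[:600,:800]
cv2.imwrite("pics/a.png",f(a));cv2.imwrite("pics/b.png",f(b));print(u,v)
E
```

```text
[555.10144122 -42.55317843 110.        ] [298.9518532  216.48010838] [611.84987022 -11.20443624  85.        ] [457.3863595  72.2278069  85.       ]
298 216
```

View pics/a.png

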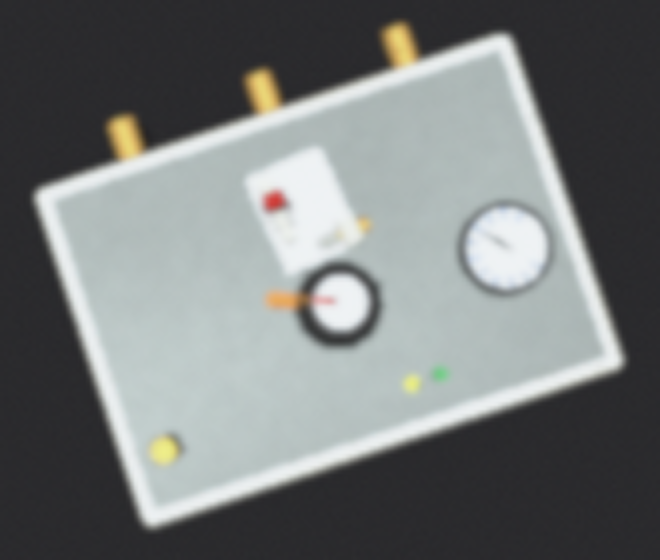

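The crop shows the ring axis at (339,304), the lug at (283,300) pointing to world +y, the red tab at (274,201) and the stop screw at (363,225). The gate's azimuth is about 25°, so the ring has to turn clockwise by about 67–79°. I'll move above the ring first.

Emit:
jog_arm(
  xyz=[
    [-0.89,-0.82,0],
    [-1.78,-1.64,0],
    [-2.67,-2.46,0],
    [-3.56,-3.28,0],
    [-4.45,-4.1,0],
  ],
  dr=[
    [0,0,0],
    [0,0,0],
    [0,0,0],
    [0,0,0],
    [0,0,0],
  ],
)

```text
time: 0.52
ee_pos: [311.8, 443.8, 222.2]
ee_rot: [0.18, 0.984, -0.0, -0.0]
ft_force: [1.0, -0.0, 0.6]
gripper_width: 87.4
grip_force: 0.0
```

Emit:
jog_arm(
  xyz=[
    [-0.89,-0.82,0],
    [-1.78,-1.64,0],
    [-2.67,-2.46,0],
    [-3.56,-3.28,0],
    [-4.45,-4.1,0],
  ],
  dr=[
    [0,0,0],
    [0,0,0],
    [0,0,0],
    [0,0,0],
    [0,0,0],
  ],
)

```text
time: 0.93
ee_pos: [393.0, 281.5, 222.4]
ee_rot: [0.18, 0.984, -0.0, -0.0]
ft_force: [0.1, 0.5, 0.3]
gripper_width: 86.9
grip_force: 0.0
```

Emit:
jog_arm(
  xyz=[
    [-0.89,-0.82,0],
    [-1.78,-1.64,0],
    [-2.67,-2.46,0],
    [-3.56,-3.28,0],
    [-4.45,-4.1,0],
  ],
  dr=[
    [0,0,0],
    [0,0,0],
    [0,0,0],
    [0,0,0],
    [0,0,0],
  ],
)

```text
time: 1.35
ee_pos: [474.3, 119.2, 222.5]
ee_rot: [0.18, 0.984, 0.0, -0.0]
ft_force: [1.0, 0.1, -0.9]
gripper_width: 87.0
grip_force: 0.0
```

Emit:
jog_arm(
  xyz=[
    [-0.89,-0.82,0],
    [-1.78,-1.64,0],
    [-2.67,-2.46,0],
    [-3.56,-3.28,0],
    [-4.45,-4.1,0],
  ],
  dr=[
    [0,0,0],
    [0,0,0],
    [0,0,0],
    [0,0,0],
    [0,0,0],
  ],
)

```text
time: 1.77
ee_pos: [555.7, -42.9, 222.5]
ee_rot: [0.18, 0.984, 0.0, 0.0]
ft_force: [0.3, 1.2, -0.2]
gripper_width: 87.1
grip_force: 0.0
```

Emit:
jog_arm(
  xyz=[
    [0,0,0],
    [0,0,0],
    [0,0,0],
    [0,0,0],
    [0,0,0],
  ],
  dr=[
    [0,0,1.4],
    [0,0,2.8],
    [0,0,4.2],
    [0,0,5.6],
    [0,0,7],
  ],
)

```text
time: 2.18
ee_pos: [555.1, -41.4, 222.2]
ee_rot: [0.47, 0.883, -0.0, -0.0]
ft_force: [-0.0, -0.6, -0.7]
gripper_width: 87.0
grip_force: 0.0
```

Emit:
jog_arm(
  xyz=[
    [0,0,0],
    [0,0,0],
    [0,0,0],
    [0,0,0],
    [0,0,0],
  ],
  dr=[
    [0,0,1.4],
    [0,0,2.8],
    [0,0,4.2],
    [0,0,5.6],
    [0,0,7],
  ],
)

```text
time: 2.6
ee_pos: [555.1, -41.2, 222.3]
ee_rot: [0.714, 0.7, -0.0, -0.0]
ft_force: [-0.1, -1.5, -0.2]
gripper_width: 87.3
grip_force: 0.0
```

Emit:
jog_arm(
  xyz=[
    [0,0,0],
    [0,0,0],
    [0,0,0],
    [0,0,0],
    [0,0,0],
  ],
  dr=[
    [0,0,1.4],
    [0,0,2.8],
    [0,0,4.2],
    [0,0,5.6],
    [0,0,7.8],
  ],
)

```text
time: 3.02
ee_pos: [555.1, -41.2, 222.3]
ee_rot: [0.892, 0.452, -0.0, -0.0]
ft_force: [-0.8, 0.3, 0.2]
gripper_width: 87.2
grip_force: 0.0
```

```bash
python3 - <<'E'
from h import *
s=readout.state();print(s["ee_pos"],s["ee_rot"],s["qpos"],s["ft_force"],s["ft_torque"])
c=eyes.calibration("wrist");cv2.imwrite("pics/w1.png",eyes.camera("wrist")[:,:,::-1])
np.save("w1.npy",c,allow_pickle=True);print(c,proj(c,(555,-42,127)))
E
```

```text
[555.07714143 -41.23768444 222.27298385] [ 8.91936442e-01  4.52160690e-01 -2.79030716e-04 -1.26141099e-04] [-0.74034543  0.17356947  0.83400267  1.72876649 -0.1331098   1.29847981
 -0.51022828] [-0.79821959  0.27448905  0.21277825] [-0.10780168  0.06689714 -0.02100785]
{'camera_matrix': array([[367.36756288,   0.        , 315.89864703],
       [  0.        , 367.36756288, 239.1397786 ],
       [  0.        ,   0.        ,   1.        ]]), 'camera_from_world': array([[ 8.07142804e-01, -5.90356102e-01,  4.07801518e-04,
        -4.72522171e+02],
       [ 5.69834731e-01,  7.78904792e-01, -2.61907817e-01,
        -2.51544423e+02],
       [ 1.54301239e-01,  2.11629389e-01,  9.65092809e-01,
        -4.66498261e+02],
       [ 0.00000000e+00,  0.00000000e+00,  0.00000000e+00,
         1.00000000e+00]])} [316.29578197 240.87559362]
```

View pics/w1.png

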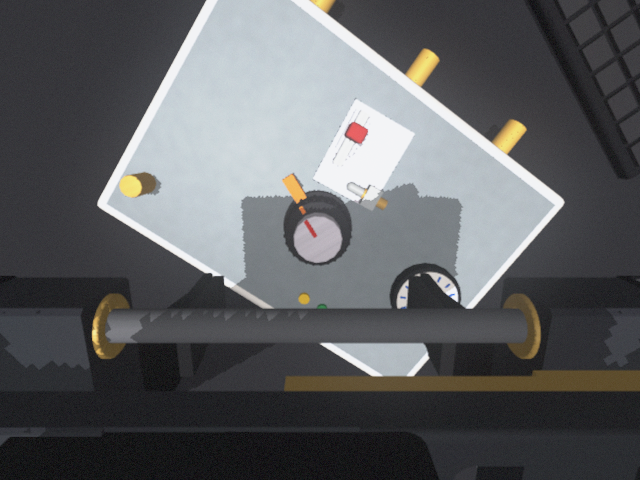

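The wrist view shows the knob top centred near (318,239), the lug near (294,187), the red tab top near (357,131) and the plunger near (360,190). I'll take an enlarged crop for accuracy.

```bash
python3 - <<'E'
from h import *
i=cv2.imread("pics/w1.png")[110:275,270:420]
cv2.imwrite("pics/w1c.png",cv2.resize(i,None,fx=3.6,fy=3.6,interpolation=cv2.INTER_CUBIC))
E
```

```text
(no output)
```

View pics/w1c.png

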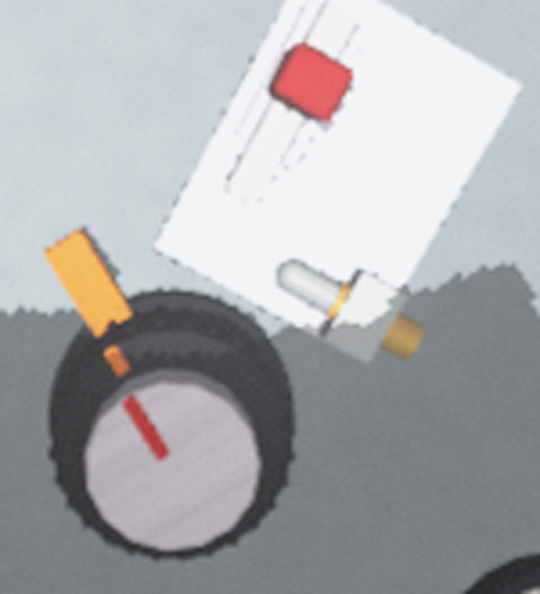

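The crop shows the knob top centre at (172.5,459.5), the lug's outer end middle at (63.5,240), the tab top centre at (318,84), the plunger tip at (288,272) and the plate's left edge from (155,247) to (280,10).

```bash
cat >> h.py <<'E'
def todelta(target_xyz,dyaw_deg=0):
    s=readout.state();from scipy.spatial.transform import Rotation as R
    return R.from_quat(s["ee_rot"]).inv().apply(np.array(target_xyz)-s["ee_pos"])/30
E
python3 - <<'E'
from h import *
c=np.load("w1.npy",allow_pickle=True).item()
P=lambda x,y,z:atz(c,(270+(x+.5)/3.6-.5,110+(y+.5)/3.6-.5),z)
az=lambda v:np.degrees(np.arctan2(v[1],v[0]))
A=P(172.5,459.5,127);print("axis",A, "diam",np.linalg.norm(P(84,459,127)-P(261,459,127)))
for n,p in dict(lug=P(63.5,240,81),tab=P(318,84,104),plunger=P(288,272,77),stophd=P(405,338,80)).items():
    d=p-A;print(n,p,np.hypot(*d[:2]),az(d))
print("plate edges az",az(P(280,10,71)-P(155,247,71)),az(P(520,88,71)-P(403,290,71)))
t=eyes.calibration("top");print("top axis",atz(t,(255+339.5/4-.4,180+304.5/4-.4),127))
E
```

```text
axis [557.33531568 -40.35368984 127.        ] diam 35.659982258309384
lug [560.73176702   5.95610669  81.        ] 46.43418068709708 85.8053254596329
tab [624.42702248   1.10403705 104.        ] 78.86723173018785 31.713007454306137
plunger [597.78716754 -30.72107894  77.        ] 41.582923325026634 13.394129822210916
stophd [611.0024358 -58.8868944  80.       ] 56.77710325288739 -19.051651506971925
plate edges az 25.70634830776077 25.785702102408116
top axis [555.07039681 -40.5861786  127.        ]
```

Emit:
jog_arm(
  xyz=[
    [0.03,0.03,0.3],
    [0.03,0.03,0.8],
    [0.03,0.03,1.4],
    [0.03,0.03,2.0],
    [0.03,0.03,2.4],
  ],
  dr=[
    [0,0,0.7],
    [0,0,1.4],
    [0,0,2.1],
    [0,0,2.8],
    [0,0,2.8],
  ],
  grip=0.82,
)

```text
time: 3.48
ee_pos: [555.8, -40.9, 148.8]
ee_rot: [0.939, 0.343, -0.001, -0.0]
ft_force: [-0.2, 0.6, 0.3]
gripper_width: 71.9
grip_force: 0.0
```

Emit:
jog_arm(
  xyz=[
    [0,0,0.5],
    [0,0,1.0],
    [0,0,1.5],
    [0,0,1.9],
    [0,0,2.15],
  ],
  dr=[
    [0,0,0],
    [0,0,0],
    [0,0,0],
    [0,0,0],
    [0,0,0],
  ],
)

```text
time: 3.9
ee_pos: [556.0, -41.0, 84.7]
ee_rot: [0.939, 0.344, -0.001, -0.0]
ft_force: [0.1, 0.2, -0.4]
gripper_width: 71.2
grip_force: 0.0
```

Emit:
jog_arm(
  xyz=[
    [0,0,0],
    [0,0,0],
    [0,0,0],
    [0,0,0],
    [0,0,0],
  ],
  dr=[
    [0,0,0],
    [0,0,0],
    [0,0,0],
    [0,0,0],
    [0,0,0],
  ],
)

```text
time: 4.32
ee_pos: [557.1, -41.0, 86.7]
ee_rot: [0.939, 0.343, 0.001, 0.0]
ft_force: [-0.1, 0.2, 0.5]
gripper_width: 71.2
grip_force: 0.0
```

```bash
python3 - <<'E'
from h import *
s=readout.state();print(s["ee_pos"],s["ee_rot"],s["qpos"],s["ft_force"],s["ft_torque"],s["gripper_width"])
cv2.imwrite("pics/w2.png",eyes.camera("wrist")[:,:,::-1])
E
```

```text
[557.05770617 -41.04949012  86.73142138] [9.39326854e-01 3.43022949e-01 5.59754871e-04 5.90283596e-05] [-0.69018306  0.3368688   0.81578411  1.88173045 -0.28313157  1.04110991
 -0.6281371 ] [-0.14708883  0.18190908  0.53080984] [-0.10455047  0.12050918  0.02982613] 71.17685371227176
```

View pics/w2.png

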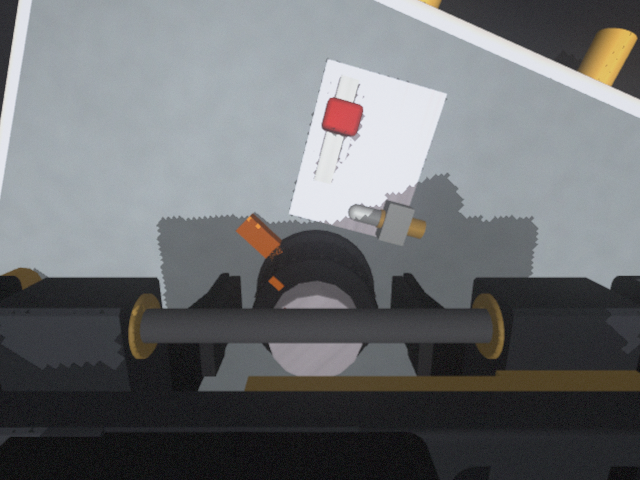

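The ring spans columns 255–378, centred between the fingers (316), and both fingers are clear of the lug and stop. I'll close on it.

Emit:
jog_arm(
  xyz=[
    [0,0,0],
    [0,0,0],
    [0,0,0],
    [0,0,0],
    [0,0,0],
  ],
  dr=[
    [0,0,0],
    [0,0,0],
    [0,0,0],
    [0,0,0],
    [0,0,0],
  ],
  grip=0.45,
)

```text
time: 4.78
ee_pos: [556.6, -41.0, 86.1]
ee_rot: [0.939, 0.343, -0.0, -0.0]
ft_force: [-1.3, -0.2, 1.1]
gripper_width: 51.2
grip_force: 30.0
```

```bash
cat >st.py <<'E'
from h import *
from scipy.spatial.transform import Rotation as R
s=readout.state();np.set_printoptions(precision=3,suppress=True)
y=R.from_quat(s["ee_rot"]).as_matrix()[:,1];print(s["time"],s["ee_pos"],"yaz",np.degrees(np.arctan2(y[1],y[0])),s["ft_force"],s["ft_torque"],s["gripper_width"],s["grip_force"],s["qpos"])
E
python3 st.py
```

```text
4.7833 [556.575 -41.015  86.086] yaz -49.8894273266356 [-1.341 -0.186  1.117] [-0.026  0.23  -0.004] 51.2049747247742 30.000147032551467 [-0.69   0.338  0.815  1.882 -0.283  1.041 -0.628]
```

Emit:
jog_arm(
  xyz=[
    [0,0,0],
    [0,0,0],
    [0,0,0],
    [0,0,0],
    [0,0,0],
  ],
  dr=[
    [0,0,0.6],
    [0,0,1.2],
    [0,0,1.8],
    [0,0,2.4],
    [0,0,3],
  ],
)

```text
time: 5.2
ee_pos: [556.5, -41.0, 86.1]
ee_rot: [0.976, 0.216, -0.0, -0.0]
ft_force: [-0.1, -0.1, 0.3]
gripper_width: 51.2
grip_force: 30.0
```

```bash
python3 st.py
```

```text
5.2 [556.53  -41.008  86.101] yaz -65.02701710380971 [-0.088 -0.07   0.312] [-0.007  0.278  0.199] 51.19943113462056 29.997970378026366 [-0.732  0.354  0.871  1.884 -0.311  1.046 -0.868]
```

Emit:
jog_arm(
  xyz=[
    [0,0,0],
    [0,0,0],
    [0,0,0],
    [0,0,0],
    [0,0,0],
  ],
  dr=[
    [0,0,0.8],
    [0,0,1.6],
    [0,0,2.4],
    [0,0,3.2],
    [0,0,4],
  ],
)

```text
time: 5.62
ee_pos: [556.5, -40.9, 86.1]
ee_rot: [0.999, 0.043, -0.0, -0.0]
ft_force: [-0.7, 0.2, 1.2]
gripper_width: 51.4
grip_force: 30.0
```

Emit:
jog_arm(
  xyz=[
    [0,0,0],
    [0,0,0],
    [0,0,0],
    [0,0,0],
    [0,0,0],
  ],
  dr=[
    [0,0,0.5],
    [0,0,1],
    [0,0,1.5],
    [0,0,2],
    [0,0,2.5],
  ],
)

```text
time: 6.03
ee_pos: [556.5, -40.9, 86.1]
ee_rot: [0.998, -0.065, -0.0, -0.0]
ft_force: [-0.5, 0.9, 1.2]
gripper_width: 51.6
grip_force: 30.0
```

```bash
python3 st.py; python3 - <<'E'
from h import *
c=eyes.calibration("wrist");i=eyes.camera("wrist")[:,:,::-1];np.save("w3.npy",c,allow_pickle=True)
cv2.imwrite("pics/w3.png",cv2.resize(i[100:300,200:460],None,fx=3,fy=3,interpolation=cv2.INTER_CUBIC))
E
```

```text
6.0333 [556.528 -40.867  86.1  ] yaz -97.49185164356264 [-0.498  0.946  1.241] [0.111 0.391 0.137] 51.55497267573004 29.998424747027457 [-0.822  0.4    0.997  1.887 -0.385  1.062 -1.37 ]
```

View pics/w3.png

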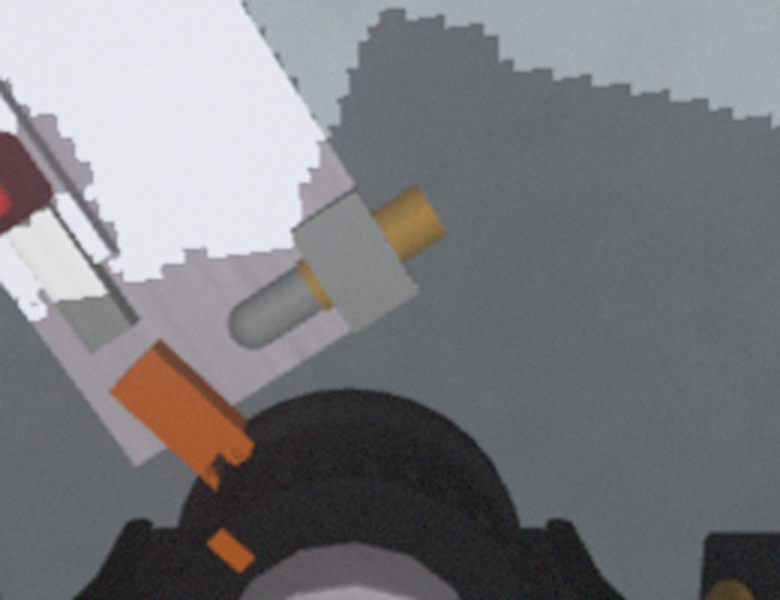

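The lug, at about (180,400), has turned with the gripper. The plunger tip at (232,330) is still about 8 mm, or 10°, ahead.

Emit:
jog_arm(
  xyz=[
    [0,0,0],
    [0,0,0],
    [0,0,0],
    [0,0,0],
    [0,0,0],
  ],
  dr=[
    [0,0,0.3],
    [0,0,0.6],
    [0,0,0.9],
    [0,0,1.2],
    [0,0,1.4],
  ],
)

```text
time: 6.5
ee_pos: [556.6, -40.9, 86.1]
ee_rot: [0.992, -0.126, -0.0, -0.0]
ft_force: [-1.9, 2.5, 2.5]
gripper_width: 51.7
grip_force: 30.0
```

```bash
python3 st.py
```

```text
6.5 [556.559 -40.875  86.094] yaz -104.50887262201593 [-1.878  2.468  2.452] [0.429 0.573 0.106] 51.6674283110198 29.999741683714092 [-0.841  0.413  1.026  1.888 -0.403  1.067 -1.476]
```

Emit:
jog_arm(
  xyz=[
    [0,0,0],
    [0,0,0],
    [0,0,0],
    [0,0,0],
    [0,0,0],
  ],
  dr=[
    [0,0,0.04],
    [0,0,0.08],
    [0,0,0.12],
    [0,0,0.16],
    [0,0,0.2],
  ],
)

```text
time: 6.92
ee_pos: [556.6, -40.9, 86.1]
ee_rot: [0.991, -0.134, -0.0, -0.0]
ft_force: [-3.0, 2.4, 4.4]
gripper_width: 51.1
grip_force: 30.0
```

```bash
python3 st.py
```

```text
6.9167 [556.572 -40.881  86.075] yaz -105.39717994037646 [-3.01   2.353  4.419] [0.655 0.731 0.173] 51.08874377227765 29.999937624670565 [-0.844  0.415  1.029  1.888 -0.406  1.067 -1.489]
```

Emit:
jog_arm(
  xyz=[
    [0,0,0],
    [0,0,0],
    [0,0,0],
    [0,0,0],
    [0,0,0],
  ],
  dr=[
    [0,0,0.04],
    [0,0,0.08],
    [0,0,0.12],
    [0,0,0.16],
    [0,0,0.2],
  ],
)

```text
time: 7.33
ee_pos: [556.6, -40.9, 86.1]
ee_rot: [0.99, -0.143, -0.0, -0.0]
ft_force: [-2.9, 3.3, 4.9]
gripper_width: 51.5
grip_force: 30.0
```

```bash
python3 st.py
```

```text
7.3333 [556.583 -40.909  86.072] yaz -106.40651696313617 [-2.874  3.328  4.861] [0.821 0.83  0.09 ] 51.47064803587748 29.99993606004864 [-0.847  0.417  1.034  1.888 -0.409  1.068 -1.505]
```

Emit:
jog_arm(
  xyz=[
    [0,0,0],
    [0,0,0],
    [0,0,0],
    [0,0,0],
    [0,0,0],
  ],
  dr=[
    [0,0,0.04],
    [0,0,0.08],
    [0,0,0.12],
    [0,0,0.12],
    [0,0,0.12],
  ],
)

```text
time: 7.75
ee_pos: [556.6, -40.9, 86.1]
ee_rot: [0.989, -0.148, -0.0, -0.0]
ft_force: [-3.1, 4.8, 4.9]
gripper_width: 51.0
grip_force: 30.0
```

```bash
python3 st.py; python3 - <<'E'
from h import *
i=eyes.camera("wrist")[:,:,::-1]
cv2.imwrite("pics/w4.png",cv2.resize(i[160:280,180:360],None,fx=4,fy=4,interpolation=cv2.INTER_CUBIC))
E
```

```text
7.75 [556.588 -40.898  86.077] yaz -106.9996646134176 [-3.112  4.78   4.891] [0.923 0.823 0.075] 51.04339251261193 30.000143791548908 [-0.848  0.418  1.036  1.888 -0.41   1.068 -1.513]
```

View pics/w4.png

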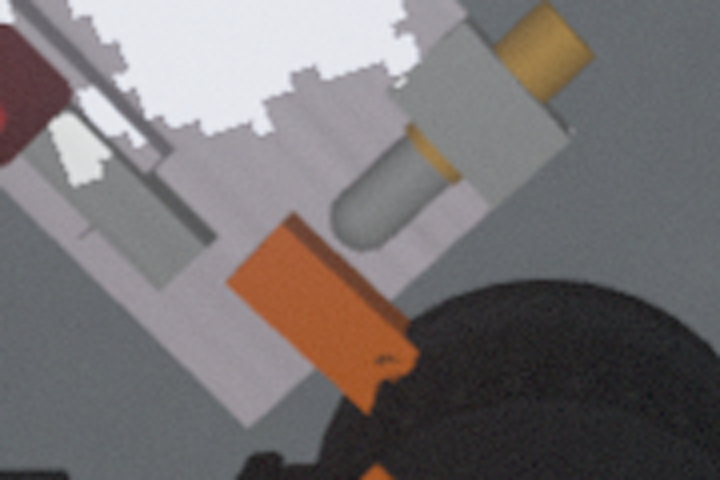

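The lug face is about 1 mm short of the plunger tip (345,245). I'll continue in small steps.

Emit:
jog_arm(
  xyz=[
    [0,0,0],
    [0,0,0],
    [0,0,0],
    [0,0,0],
    [0,0,0],
  ],
  dr=[
    [0,0,0.04],
    [0,0,0.08],
    [0,0,0.12],
    [0,0,0.16],
    [0,0,0.2],
  ],
)

```text
time: 8.22
ee_pos: [556.6, -40.9, 86.1]
ee_rot: [0.988, -0.156, -0.0, -0.0]
ft_force: [-2.7, 4.3, 5.3]
gripper_width: 51.3
grip_force: 30.0
```

```bash
python3 st.py
```

```text
8.2167 [556.564 -40.927  86.062] yaz -108.00713916747559 [-2.661  4.25   5.26 ] [0.969 0.867 0.126] 51.286978497249784 30.00019536819309 [-0.851  0.42   1.04   1.888 -0.413  1.069 -1.529]
```

Emit:
jog_arm(
  xyz=[
    [0,0,0],
    [0,0,0],
    [0,0,0],
    [0,0,0],
    [0,0,0],
  ],
  dr=[
    [0,0,0.04],
    [0,0,0.08],
    [0,0,0.12],
    [0,0,0.12],
    [0,0,0.12],
  ],
)

```text
time: 8.63
ee_pos: [556.6, -40.9, 86.1]
ee_rot: [0.987, -0.162, -0.0, -0.0]
ft_force: [-3.2, 4.1, 4.8]
gripper_width: 51.4
grip_force: 30.0
```

```bash
python3 st.py
```

```text
8.6333 [556.592 -40.918  86.086] yaz -108.60777072958302 [-3.222  4.052  4.825] [0.973 0.867 0.064] 51.43877122927984 30.0002057896927 [-0.853  0.422  1.043  1.888 -0.415  1.07  -1.538]
```

Emit:
jog_arm(
  xyz=[
    [0,0,0],
    [0,0,0],
    [0,0,0],
    [0,0,0],
    [0,0,0],
  ],
  dr=[
    [0,0,0.04],
    [0,0,0.08],
    [0,0,0.12],
    [0,0,0.12],
    [0,0,0.12],
  ],
)

```text
time: 9.05
ee_pos: [556.6, -40.9, 86.1]
ee_rot: [0.986, -0.167, -0.0, -0.0]
ft_force: [-3.1, 4.6, 4.9]
gripper_width: 51.4
grip_force: 30.0
```

```bash
python3 st.py
```

```text
9.05 [556.555 -40.91   86.063] yaz -109.20545518363163 [-3.131  4.582  4.905] [0.975 0.824 0.035] 51.419658257365974 30.000160192139447 [-0.854  0.423  1.045  1.888 -0.417  1.07  -1.546]
```

Emit:
jog_arm(
  xyz=[
    [0,0,0],
    [0,0,0],
    [0,0,0],
    [0,0,0],
    [0,0,0],
  ],
  dr=[
    [0,0,0.04],
    [0,0,0.08],
    [0,0,0.12],
    [0,0,0.12],
    [0,0,0.12],
  ],
)

```text
time: 9.47
ee_pos: [556.6, -40.9, 86.1]
ee_rot: [0.985, -0.172, -0.0, -0.0]
ft_force: [-3.3, 3.5, 5.1]
gripper_width: 51.5
grip_force: 30.0
```

```bash
python3 st.py
```

```text
9.4667 [556.568 -40.913  86.07 ] yaz -109.80106952290276 [-3.258  3.463  5.081] [0.908 0.898 0.023] 51.49124983104421 30.000041462481022 [-0.856  0.424  1.048  1.888 -0.418  1.071 -1.555]
```

```bash
python3 - <<'E'
from h import *
i=eyes.camera("wrist")[:,:,::-1]
cv2.imwrite("pics/w5.png",cv2.resize(i[160:280,180:360],None,fx=4,fy=4,interpolation=cv2.INTER_CUBIC))
E
```

```text
(no output)
```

View pics/w5.png

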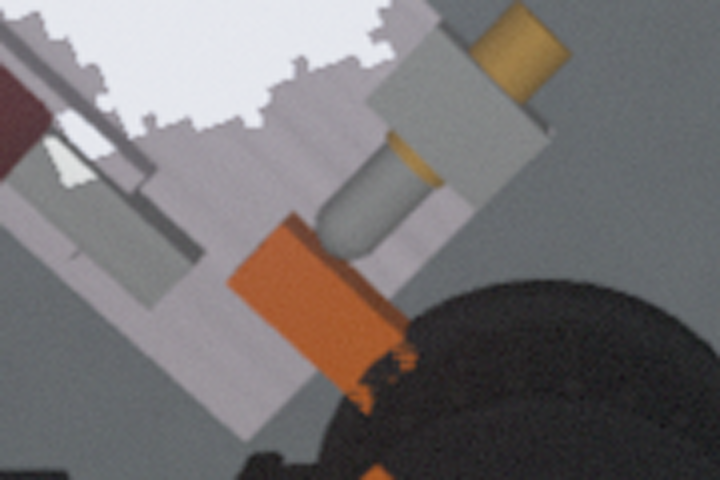

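The lug hasn't slipped in the grip, and the plunger tip (325,240) now lies right at the lug face. I'll average the torque over several readings.

```bash
cat >avg.py <<'E'
from h import *
np.set_printoptions(precision=3,suppress=True);f=[];t=[];e=[]
for k in range(8):
    eyes.calibration("top");eyes.camera("top");s=readout.state();f.append(s["ft_force"]);t.append(s["ft_torque"]);e.append(s["effort"])
print(np.mean(f,0),np.mean(t,0),np.std(t,0),"j7",np.mean(e,0)[6],np.std(e,0)[6],s["time"])
E
python3 avg.py
```

```text
[-2.798  4.242  5.407] [0.946 0.852 0.033] [0.032 0.032 0.026] j7 -0.04547338277916424 0.00017553032383930587 9.9167
```

Emit:
jog_arm(
  xyz=[
    [0,0,0],
    [0,0,0],
    [0,0,0],
    [0,0,0],
    [0,0,0],
  ],
  dr=[
    [0,0,0.04],
    [0,0,0.08],
    [0,0,0.08],
    [0,0,0.08],
    [0,0,0.08],
  ],
)

```text
time: 10.33
ee_pos: [556.6, -40.9, 86.1]
ee_rot: [0.984, -0.175, -0.0, -0.0]
ft_force: [-3.0, 3.5, 4.3]
gripper_width: 51.5
grip_force: 30.0
```

```bash
python3 avg.py
```

```text
[-3.034  4.105  4.918] [0.937 0.832 0.054] [0.024 0.028 0.028] j7 -0.05215903933276422 8.964862263068192e-05 10.7333
```

Emit:
jog_arm(
  xyz=[
    [0,0,0],
    [0,0,0],
    [0,0,0],
    [0,0,0],
    [0,0,0],
  ],
  dr=[
    [0,0,0.02],
    [0,0,0.04],
    [0,0,0.06],
    [0,0,0.08],
    [0,0,0.1],
  ],
)

```text
time: 11.15
ee_pos: [556.6, -40.9, 86.1]
ee_rot: [0.984, -0.18, -0.0, -0.0]
ft_force: [-3.3, 4.3, 4.4]
gripper_width: 51.7
grip_force: 30.0
```

```bash
sed -i 's/range(8)/range(3)/' avg.py; python3 avg.py
```

```text
[-2.667  3.81   5.331] [0.948 0.847 0.133] [0.007 0.012 0.031] j7 -0.13817356433719397 0.009952038876034176 11.3
```

Emit:
jog_arm(
  xyz=[
    [0,0,0],
    [0,0,0],
    [0,0,0],
    [0,0,0],
    [0,0,0],
  ],
  dr=[
    [0,0,0.02],
    [0,0,0.04],
    [0,0,0.06],
    [0,0,0.08],
    [0,0,0.1],
  ],
)

```text
time: 11.72
ee_pos: [556.6, -40.9, 86.1]
ee_rot: [0.983, -0.184, -0.0, -0.0]
ft_force: [-2.4, 3.0, 4.5]
gripper_width: 51.3
grip_force: 30.0
```

```bash
python3 avg.py
```

```text
[-3.516  4.022  5.282] [0.911 0.869 0.233] [0.036 0.011 0.012] j7 -0.20389913581311703 0.009969712427587327 11.8667
```

Contact: the torque is now rising with each step. I'll make two more small steps and then hold.

Emit:
jog_arm(
  xyz=[
    [0,0,0],
    [0,0,0],
    [0,0,0],
    [0,0,0],
    [0,0,0],
  ],
  dr=[
    [0,0,0.02],
    [0,0,0.04],
    [0,0,0.06],
    [0,0,0.08],
    [0,0,0.1],
  ],
)

```text
time: 12.28
ee_pos: [556.6, -40.9, 86.1]
ee_rot: [0.982, -0.188, -0.0, -0.0]
ft_force: [-2.9, 2.9, 4.5]
gripper_width: 51.5
grip_force: 30.0
```

```bash
python3 avg.py
```

```text
[-3.324  4.101  5.773] [0.899 0.876 0.276] [0.028 0.022 0.02 ] j7 -0.2761178929358721 0.009932899971488727 12.4333
```

Emit:
jog_arm(
  xyz=[
    [0,0,0],
    [0,0,0],
    [0,0,0],
    [0,0,0],
    [0,0,0],
  ],
  dr=[
    [0,0,0.02],
    [0,0,0.04],
    [0,0,0.06],
    [0,0,0.08],
    [0,0,0.1],
  ],
)

```text
time: 12.85
ee_pos: [556.6, -40.9, 86.1]
ee_rot: [0.981, -0.192, -0.0, -0.0]
ft_force: [-3.5, 3.7, 5.5]
gripper_width: 51.1
grip_force: 30.0
```

```bash
python3 avg.py
```

```text
[-3.41   4.072  5.558] [0.938 0.903 0.336] [0.013 0.004 0.011] j7 -0.3530283737927675 0.009945074462592624 13.0
```

Emit:
jog_arm(
  xyz=[
    [0,0,0],
    [0,0,0],
    [0,0,0],
    [0,0,0],
    [0,0,0],
  ],
  dr=[
    [0,0,0],
    [0,0,0],
    [0,0,0],
    [0,0,0],
    [0,0,0],
  ],
)

```text
time: 13.42
ee_pos: [556.6, -40.9, 86.1]
ee_rot: [0.981, -0.192, -0.0, -0.0]
ft_force: [-2.6, 3.4, 6.5]
gripper_width: 51.3
grip_force: 30.0
```

Emit:
jog_arm(
  xyz=[
    [0,0,0],
    [0,0,0],
    [0,0,0],
    [0,0,0],
    [0,0,0],
  ],
  dr=[
    [0,0,0],
    [0,0,0],
    [0,0,0],
    [0,0,0],
    [0,0,0],
  ],
  grip=0.82,
)

```text
time: 13.83
ee_pos: [556.6, -41.5, 86.0]
ee_rot: [0.981, -0.193, 0.0, 0.0]
ft_force: [0.1, 0.2, -0.1]
gripper_width: 69.9
grip_force: 0.0
```

Emit:
jog_arm(
  xyz=[
    [0,0,-0.4],
    [0,0,-0.9],
    [0,0,-1.5],
    [0,0,-2.2],
    [0,0,-2.6],
  ],
  dr=[
    [0,0,0],
    [0,0,0],
    [0,0,0],
    [0,0,0],
    [0,0,0],
  ],
)

```text
time: 14.25
ee_pos: [557.4, -41.7, 166.7]
ee_rot: [0.981, -0.193, 0.001, -0.0]
ft_force: [1.0, 0.4, 0.2]
gripper_width: 71.7
grip_force: 0.0
```

Emit:
jog_arm(
  xyz=[
    [0,0,0],
    [0,0,0],
    [0,0,0],
    [0,0,0],
    [0,0,0],
  ],
  dr=[
    [0,0,-1],
    [0,0,-2],
    [0,0,-3],
    [0,0,-4],
    [0,0,-4.7],
  ],
  grip=0,
)

```text
time: 14.67
ee_pos: [556.7, -41.1, 164.6]
ee_rot: [1.0, 0.014, 0.0, -0.0]
ft_force: [0.5, -0.6, 0.7]
gripper_width: 46.0
grip_force: 0.0
```

Emit:
jog_arm(
  xyz=[
    [0,0,0],
    [0,0,0],
    [0,0,0],
    [0,0,0],
    [0,0,0],
  ],
  dr=[
    [0,0,-1],
    [0,0,-2],
    [0,0,-3],
    [0,0,-4],
    [0,0,-4.7],
  ],
)

```text
time: 15.08
ee_pos: [556.6, -41.3, 164.5]
ee_rot: [0.976, 0.217, 0.0, 0.0]
ft_force: [0.5, -0.4, -0.1]
gripper_width: 12.6
grip_force: 0.0
```

```bash
python3 st.py; python3 - <<'E'
from h import *
a=np.radians(25.2);A=np.array([556.5,-41]);u=np.array([np.cos(a),np.sin(a)]);v=np.array([-u[1],u[0]])
p=A+101*u+10.5*v;print(p,todelta((*p,88)))
c=eyes.calibration("wrist");i=eyes.camera("wrist")[:,:,::-1];np.save("w6.npy",c,allow_pickle=True)
cv2.imwrite("pics/w6.png",cv2.resize(i[0:300,120:520],None,fx=2,fy=2,interpolation=cv2.INTER_CUBIC))
E
```

```text
15.0833 [556.636 -41.273 164.519] yaz -64.93728980072795 [ 0.461 -0.404 -0.098] [-0.074  0.094 -0.001] 12.643433972718608 0.0 [-0.824  0.264  0.962  1.805 -0.233  1.192 -0.924]
[643.41684974  11.5043925 ] [ 3.3647085  -0.36876906  2.55167783]
```

View pics/w6.png

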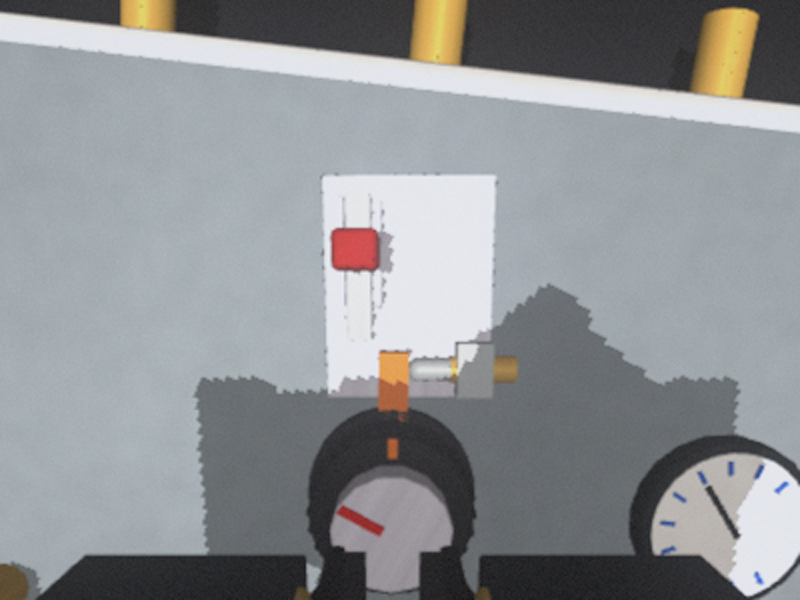

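The lug (394,380) rests on the plunger, and the red tab top is centred at (355,246). The silver mark hasn't visibly moved.

```bash
python3 - <<'E'
from h import *
c=np.load("w6.npy",allow_pickle=True).item()
p=atz(c,(120+355/2,246/2),104);a=np.radians(25.2);u=np.array([np.cos(a),np.sin(a)])
print(p,(p[:2]-[556.5,-41])@u,(p[:2]-[556.5,-41])@[-u[1],u[0]]);q=p[:2]+22*u;print(q,todelta((*q,88)))
E
```

```text
[624.70796353   1.79580104 104.        ] 79.93797644313095 9.681260121460786
[644.61415868  11.16294545] [ 3.39687092 -0.33215516  2.5536097 ]
```

Emit:
jog_arm(
  xyz=[
    [0.7,-0.08,0],
    [1.4,-0.17,0],
    [2.1,-0.25,0],
    [2.8,-0.34,0],
    [3.4,-0.4,0],
  ],
  dr=[
    [0,0,0],
    [0,0,0],
    [0,0,0],
    [0,0,0],
    [0,0,0],
  ],
)

```text
time: 15.55
ee_pos: [645.2, 13.8, 164.2]
ee_rot: [0.977, 0.214, 0.0, 0.0]
ft_force: [-1.0, -0.5, 0.4]
gripper_width: 0.2
grip_force: 0.0
```

Emit:
jog_arm(
  xyz=[
    [0.05,0,0.6],
    [0.05,0,1.2],
    [0.05,0,1.8],
    [0.05,0,2.3],
    [0.05,0,2.55],
  ],
  dr=[
    [0,0,0],
    [0,0,0],
    [0,0,0],
    [0,0,0],
    [0,0,0],
  ],
)

```text
time: 15.97
ee_pos: [644.6, 13.3, 85.7]
ee_rot: [0.977, 0.214, -0.001, 0.0]
ft_force: [-0.8, 0.9, 0.5]
gripper_width: 0.6
grip_force: 0.0
```

Emit:
jog_arm(
  xyz=[
    [-0.1,0,0],
    [-0.2,0,0],
    [-0.3,0,0],
    [-0.4,0,0],
    [-0.5,0,0],
  ],
  dr=[
    [0,0,0],
    [0,0,0],
    [0,0,0],
    [0,0,0],
    [0,0,0],
  ],
)

```text
time: 16.38
ee_pos: [632.4, 6.8, 88.6]
ee_rot: [0.977, 0.215, 0.001, 0.0]
ft_force: [2.7, -0.4, -0.4]
gripper_width: 0.7
grip_force: 1.1
```

Emit:
jog_arm(
  xyz=[
    [-0.04,0,0],
    [-0.08,0,0],
    [-0.12,0,0],
    [-0.16,0,0],
    [-0.2,0,0],
  ],
  dr=[
    [0,0,0],
    [0,0,0],
    [0,0,0],
    [0,0,0],
    [0,0,0],
  ],
)

```text
time: 16.8
ee_pos: [626.5, 4.4, 87.7]
ee_rot: [0.977, 0.215, 0.0, 0.0]
ft_force: [2.9, 0.3, 1.7]
gripper_width: 0.6
grip_force: 1.0
```

```bash
python3 st.py; python3 avg.py
```

```text
16.8 [626.525   4.402  87.71 ] yaz -65.1899113940698 [2.916 0.261 1.686] [ 0.053 -0.275  0.024] 0.6103413551905298 1.032859906554222 [-0.725  0.509  0.853  1.712 -0.421  1.115 -0.882]
[1.702 0.677 0.996] [-0.034 -0.173  0.013] [0.043 0.012 0.016] j7 -0.011821701045846567 0.006102087022152024 16.95
```

Emit:
jog_arm(
  xyz=[
    [-0.02,0,0],
    [-0.04,0,0],
    [-0.06,0,0],
    [-0.08,0,0],
    [-0.1,0,0],
  ],
  dr=[
    [0,0,0],
    [0,0,0],
    [0,0,0],
    [0,0,0],
    [0,0,0],
  ],
)

```text
time: 17.37
ee_pos: [625.0, 3.9, 87.8]
ee_rot: [0.977, 0.215, 0.001, 0.0]
ft_force: [10.3, 2.2, -3.9]
gripper_width: 0.8
grip_force: 4.9
```

```bash
python3 avg.py
```

```text
[ 8.162  2.162 -3.636] [ 0.378 -1.717  0.062] [0.029 0.004 0.046] j7 -0.05541194463148713 0.001833523669055465 17.5167
```

Emit:
jog_arm(
  xyz=[
    [-0.01,0,0],
    [-0.02,0,0],
    [-0.03,0,0],
    [-0.04,0,0],
    [-0.05,0,0],
  ],
  dr=[
    [0,0,0],
    [0,0,0],
    [0,0,0],
    [0,0,0],
    [0,0,0],
  ],
)

```text
time: 17.93
ee_pos: [624.9, 3.9, 88.0]
ee_rot: [0.977, 0.215, 0.003, 0.0]
ft_force: [14.6, 3.4, -6.3]
gripper_width: 0.5
grip_force: 7.0
```

```bash
python3 avg.py;python3 st.py
```

```text
[12.934  2.79  -6.665] [ 0.663 -2.919  0.083] [0.023 0.022 0.013] j7 -0.08121960097923875 0.000920226824968244 18.0833
18.0833 [624.938   3.896  87.972] yaz -65.108017485196 [12.814  3.444 -6.583] [ 0.696 -2.934  0.096] 0.48511941895707567 6.676515564322472 [-0.729  0.502  0.855  1.721 -0.419  1.107 -0.881]
```

It's on a hard end. I'll back off outwards, rise and check.

Emit:
jog_arm(
  xyz=[
    [0.1,0,0],
    [0.4,0,0],
    [0.7,0,0],
    [1.0,0,0],
    [1.0,0,0],
  ],
  dr=[
    [0,0,0],
    [0,0,0],
    [0,0,0],
    [0,0,0],
    [0,0,0],
  ],
)

```text
time: 18.5
ee_pos: [651.0, 16.5, 87.2]
ee_rot: [0.976, 0.216, -0.0, 0.0]
ft_force: [0.4, 0.7, -0.9]
gripper_width: 0.5
grip_force: 0.0
```

Emit:
jog_arm(
  xyz=[
    [0,0,-1],
    [0,0,-2],
    [-0.8,0,-3],
    [-1.8,0,-3.5],
    [-2.8,0,-3.5],
  ],
  dr=[
    [0,0,0],
    [0,0,0],
    [0,0,0],
    [0,0,0],
    [0,0,0],
  ],
)

```text
time: 18.92
ee_pos: [574.4, -21.5, 195.6]
ee_rot: [0.977, 0.215, 0.002, 0.001]
ft_force: [0.2, -1.0, 1.8]
gripper_width: 0.5
grip_force: 0.0
```

Emit:
jog_arm(
  xyz=[
    [0,0,0],
    [0,0,0],
    [0,0,0],
    [0,0,0],
    [0,0,0],
  ],
  dr=[
    [0,0,0],
    [0,0,0],
    [0,0,0],
    [0,0,0],
    [0,0,0],
  ],
)

```text
time: 19.33
ee_pos: [573.8, -19.6, 192.2]
ee_rot: [0.977, 0.215, -0.0, 0.0]
ft_force: [-0.2, 0.3, 0.4]
gripper_width: 0.4
grip_force: 0.0
```

```bash
python3 st.py; python3 - <<'E'
from h import *
c=eyes.calibration("wrist");i=eyes.camera("wrist")[:,:,::-1];np.save("w7.npy",c,allow_pickle=True)
cv2.imwrite("pics/w7.png",cv2.resize(i[0:300,120:520],None,fx=2,fy=2,interpolation=cv2.INTER_CUBIC))
E
```

```text
19.3333 [573.827 -19.601 192.213] yaz -65.14457770688887 [-0.174  0.284  0.357] [-0.053  0.137 -0.028] 0.35752566058323315 0.0 [-0.847  0.281  0.965  1.732 -0.241  1.256 -0.962]
```

View pics/w7.png

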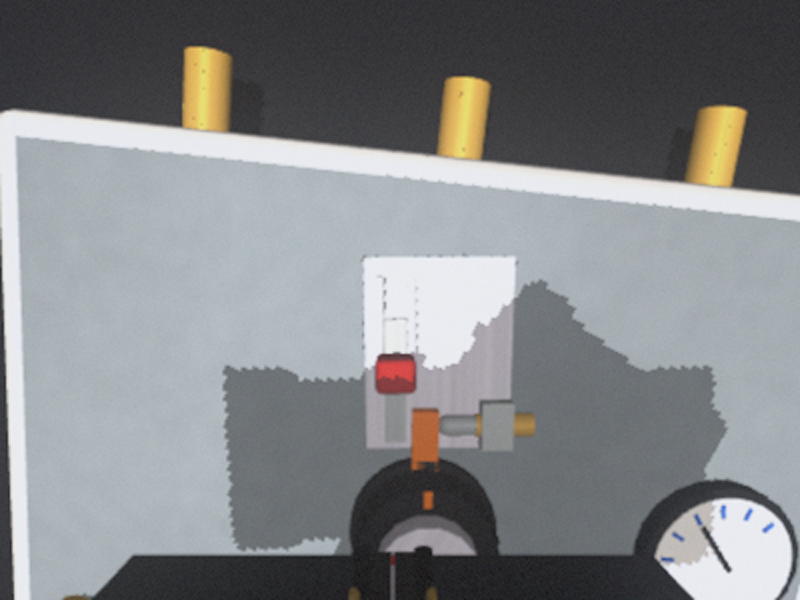

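The tab (396,372) has moved in, the bolt lies beside the lug (425,435), and the lug is on the plunger. I'll check the travel.

```bash
python3 - <<'E'
from h import *
c=np.load("w7.npy",allow_pickle=True).item()
p=atz(c,(120+396/2,371/2),104);a=np.radians(25.2);u=np.array([np.cos(a),np.sin(a)])
print(p,(p[:2]-[556.5,-41])@u,(p[:2]-[556.5,-41])@[-u[1],u[0]])
p=atz(c,(120+425/2,409/2),81);print((p[:2]-[556.5,-41])@u,(p[:2]-[556.5,-41])@[-u[1],u[0]])
E
```

```text
[611.37122583  -4.47006485 104.        ] 65.20265943962566 9.69024188858982
48.12858700194505 -1.3191603303166786
```

```bash
python3 -c "
from rig import bot;print(bot.job_done())"
```

```text
the job is handed in; nothing more can be done
None
```

I turned the ring clockwise until its lug was held on the stop at an estimated 5–11 N, let go, and slid the bolt in to its end stop behind the lug. The fine knob looked unmoved, and the job is handed in (no verdict was returned).

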